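# Fit the sample carousel on the loader's flatted shaft and turn it to the reader

## Task

Fit the empty sample carousel onto the flatted drive shaft of the blood analyser's loader, turning it on the shaft until the flats match and it drops fully home, flat on the deck. Then turn it clockwise as seen from above, shaft and all, to the stop, where the tab on its rim faces the barcode reader's window, and let go. Leave the other things on the counter where they are.

Things in the scene. Friction and masses are not known exactly. Their poses are not given: they have to be found in the camera images.
- carousel: Loose white plastic sample carousel, 0.18 to 0.35 kg, flat on the counter at the start. Disc 110 mm across, 16 mm thick, with ten dark tube wells (shallow look only), an oblong hub on top and one tab on its rim. Origin: centre of the underside, on the bore axis; z up, x towards the tab.
- carousel_hub (a point): Grip point of the carousel's hub, on the bore axis, 38 mm above the underside. The hub rises from 16 to 54 mm above the underside, 44 mm long (carousel x), 34 mm wide (carousel y): grip it across the 34 mm. Axes are the carousel's.
- bore_lip (a point): Lower edge of the D part of the bore, on the axis, 26 mm above the underside. Bore: round, 21.6 mm across, from underside to 26 mm; D-shaped from 26 to 40 mm, flat 6.3 mm from the axis on the tab (+x) side; round above. At any rotation it goes 26 mm down over the shaft and rests on its top; only with flats matched to about 5 degrees does it drop the last 14 mm.
- carousel_tab (a point): Point on the carousel's rim tab, on carousel +x, 60 mm from the bore axis, 8 mm above the underside. The tab is 12 mm wide, 16 mm high and reaches 64 mm from the axis. Axes are the carousel's.
- loader: Fixed loader: white box 180 mm (its x) by 200 mm (its y, -90 to +110 mm), grey square deck on top, 60 mm above the counter. Origin: under the shaft's axis at counter height; z up. On its +y side stands the barcode reader, a white block 60 mm wide (x), its face 84 mm from the shaft axis, its top 42 mm above the deck.
- shaft_top (a point): Centre of the drive shaft's top end, 40 mm above the deck. Steel shaft, 20 mm diameter, one flat 5.5 mm from its axis over its whole height, 1.2 x 2 mm chamfer at the top. Axes are the loader's: they do not tell how the shaft is turned. Play between bore and shaft: about 5 degrees each way.
- shaft_foot (a point): Shaft axis at deck level, axes as the loader. The upright shaft turns with 0.3 Nm friction and stays where left. At its clockwise stop (seen from above) the flat faces loader +y, the reader; it turns up to 126 degrees counter-clockwise from there. At the start the flat is 35 to 92 degrees counter-clockwise of that stop, not told: find it by sight or feel.
- reader_window (a point): Dark window of the barcode reader, on loader +y, 84 mm from the shaft axis and 10 mm above the deck; axes are the loader's. The carousel's tab, when it faces the window, ends 20 mm short of it.
- reagent_bottle: Bystander, loose: white closed reagent bottle, 56 mm across and 120 mm tall. Origin at the centre of its underside. Leave it where it is.
- kit_box: Bystander, loose: cardboard kit box, 100 x 140 x 60 mm high. Origin at the centre of its underside. Leave it where it is.
- specimen_jar: Bystander, loose: closed clear specimen jar, 48 mm across and 60 mm tall. Origin at the centre of its underside. Leave it where it is.
- timer: Bystander, loose: flat white bench timer, 55 x 75 x 18 mm high. Origin at the centre of its underside. Leave it where it is.
- pen_pot: Bystander, loose: empty grey open pot, 70 mm across the rim and 90 mm tall. Origin at the centre of its underside. Leave it where it is.
Mind the look-alikes: they are no part of the job. What is shaped like the carousel but purple or red is not meant.

How it is judged:
By the outcome, as a careful person would: the job done as asked, in the order asked, and still so for the second after the job is handed in, with the robot touching nothing.
It also fails if it takes over 72 s, if anything falls off the work surface, if the arm or the gripper's body presses on something with over 40 N, if the wrist force passes 120 N, or if a joint passes its speed limit or range.

## Robot

A 6-joint arm with a two-finger parallel gripper is mounted at the origin on the work surface. World frame = base frame: x ahead of the robot, y to its left, z up, the work surface at z = 0. Lengths are in m, angles in rad, forces in N, time in s.
With the tool pointing down it reaches from about 0.35 to 0.975 m from the base axis. Payload 17.4 kg.
Tool frame: the origin (TCP) lies at the very end of the fingers, on their centre line; the grasp point (between the pads) lies 19 mm behind it (env.hold_point_z is the distance from the TCP to the grasp point, in m); z points along the fingers, y is the line along which they close (so a half turn about z gives the same grasp; the last joint's range is limited). The gripper opens to 85 mm and grips with 20 to 120 N. Pads are 22 mm wide; open, the fingers measure 114 mm over their backs; the gripper's body (76 mm by 85 mm) begins 54 mm behind the grasp point. The pads swing forward as they close: fully open they stand 13 mm farther back than shut.
Start: joints at [1.107, 0.116, 1.442, -0, 1.584, -0.038], TCP at [0.279, 0.615, 0.231] pointing down, gripper open.
Joint ranges: [-2.83, 2.83], [-0.83, 2.19], [0.07, 2.5], [-1.14, 4.28], [0.01, 3], [-2.97, 2.97]. Speed limits (rad/s): [1.89, 1.89, 2.22, 3.14, 3.14, 3.14].

## Interface

Orientations are given as a rotation vector (axis times angle).
In Python, from station import env gives the robot as it stands.
- The arm moves only by the tool servo_tool, never from a script. Its arguments are lists of equal length, an entry for each row: "turn": the turn, a rotation vector about the tool's x, y, z in units of 10 degrees (1.0 is 10 degrees), a list of three; "linear": the shift along the tool's x, y, z in mm, a list of three; "claw": the gripper's target within -1 to 1 (fully open at 1, half-way at 0, shut at -1). In form: {"turn": [[wx, wy, wz], ...], "linear": [[dx, dy, dz], ...], "claw": [claw, ...]}. A call has 1 to 5 rows; each row shifts and turns the commanded pose from where the row before left it, along the tool's axes as they then stand; what a row does not reach is not made up. A row lasts 1/8 s, in which the tool goes at most 62.5 mm and 10.7 degrees, less where a joint would pass 70% of its speed; a pose out of reach is approached as far as the arm can. A call with a gripper value outside its range is refused whole. The fingers move at their own pace and stop on an object; "force" is the grip in N (left out, the last holds). Time passes only in rows, so rows that do not move let the fingers close. It gives the time, the measured TCP pose, the force, the opening and the grip force at its end, in the units of the state.
- env.observe(): the state, without advancing time (a new reading comes with each control period).
- env.grab_frame(name): name is "scene" or "top" or "wrist"; returns the picture (400x640x3 uint8, red, green, blue); there is no depth.
- env.get_calibration(name): a dict with "fovy" (degrees; the focal length in pixels is half the picture's height over the tangent of half this angle, whatever the lens; pixels are square), "cx", "cy" (the principal point, pixels), "dist_coeffs" ([k1, k2, p1, p2, k3] as OpenCV has them; the pictures are not rectified), "R" (3x3) and "t" (3): a world point X has camera coordinates R X + t; the wrist camera has in their place "mount" (4x4, takes a point from camera to tool coordinates, whose origin is the TCP and whose axes are the flange's). Camera axes: x right, y down, z forward; pixel columns grow to the right and rows downward; lengths in m; the calibration is good to about 2 mm. A picture is of the moment at which its call begins: read the wrist's pose just before it. get_calibration takes no time and is no camera call.
- env.sign_off(): hands the job in; it is judged then, once.
The state is a dict: "time_s": time; "joint_positions": joint angles; "qvel": joint speeds; "tau": joint torques, N m; "tool_pos": TCP position; "tcp_rot": TCP orientation; "contact_force": force on the tool from outside, world axes, zero at the start; "torque": the same for the moment, N m; "finger_gap": opening from 0.0 (shut) to 1.0 (fully open); "gripper_force": force on a finger pad.
Only numpy, scipy, OpenCV 4.12 (cv2) and the standard library are available. Lean on these libraries where they do the work, as an engineer would, in place of code of your own. Each camera call takes 0.05 s, during which the arm holds its last target. There are 200 camera calls.

## Working session

There is one attempt and no reset: what is moved stays moved. The work goes in short steps, Python scripts to look and compute and a tool call to move; the robot and the scene stay as the last step left them, time stands still between calls to the robot, and variables do not carry over. Pictures are saved under pics/ and viewed, at most 10 in all, crops included, and the job is handed in when it is done.

Besides the shell and the picture viewer there is one more tool, called after "Call:" by a JSON object that holds its "op" and its "data". servo_tool: Moves the arm, as the interface text tells. Its arguments: {"type":"object","properties":{"turn":{"type":"array"},"linear":{"type":"array"},"claw":{"type":"array"},"force":{"type":"number"}},"required":["turn","linear","claw"]}

```bash
ls; mkdir -p pics
cat > h.py <<'E'
import numpy as np, cv2
from station import env
def cal(n, st=None):
    c=env.get_calibration(n); f=200/np.tan(np.radians(c["fovy"])/2)
    K=np.array([[f,0,c["cx"]],[0,f,c["cy"]],[0,0,1]]); D=np.array(c["dist_coeffs"],float)
    if "mount" in c:
        M=np.array(c["mount"]); T=np.eye(4); T[:3,:3]=cv2.Rodrigues(np.array(st["tcp_rot"],float))[0]; T[:3,3]=st["tool_pos"]
        W=np.linalg.inv(T@M); R,t=W[:3,:3],W[:3,3]
    else: R,t=np.array(c["R"]),np.array(c["t"])
    return K,D,R,t
def ray(C,px):
    K,D,R,t=C; u=cv2.undistortPoints(np.array([[px]],float),K,D)[0,0]
    d=R.T@np.array([u[0],u[1],1]); return -R.T@t, d/np.linalg.norm(d)
def onz(C,px,z):
    o,d=ray(C,px); return o+d*(z-o[2])/d[2]
def tri(obs):
    A=np.zeros((3,3));b=np.zeros(3)
    for C,px in obs:
        o,d=ray(C,px);P=np.eye(3)-np.outer(d,d);A+=P;b+=P@o
    X=np.linalg.solve(A,b); return X,[np.linalg.norm(np.cross(X-ray(C,p)[0],ray(C,p)[1])) for C,p in obs]
def proj(C,X):
    K,D,R,t=C; return cv2.projectPoints(np.array(X,float).reshape(-1,3),cv2.Rodrigues(R)[0],t,K,D)[0][:,0]
def snap(n,f):
    st=env.observe(); im=env.grab_frame(n); cv2.imwrite(f,im[:,:,::-1]); return st,im
E
python3 - <<'E'
from h import *
for n in("scene","top","wrist"): snap(n,f"pics/{n}0.png")
for n in("scene","top"):
    C=cal(n); print(n,-C[2].T@C[3],C[0][0,0])
s=env.observe(); print(s["time_s"],s["tool_pos"],s["tcp_rot"],env.hold_point_z, env.get_calibration("wrist")["mount"])
import json; json.dump({k:np.array(v).tolist() for k,v in s.items()},open("s0.json","w"))
E
```

```text
pics
scene [ 1.1482976  -0.454004    1.06327833] 405.30693789756225
top [ 0.34040058 -0.07005752  1.38937514] 408.90378871232605
0.15 [0.27872382 0.61460309 0.23073093] [-6.63691726e-01 -3.07041786e+00  1.35155920e-03] 0.0187 [[ 7.21103194e-04 -9.66010834e-01 -2.58500578e-01  6.48069862e-02]
 [ 9.99999718e-01  7.51197469e-04 -1.76475564e-05 -2.14377824e-04]
 [ 2.11232711e-04 -2.58500492e-01  9.66011103e-01 -1.42435869e-01]
 [ 0.00000000e+00  0.00000000e+00  0.00000000e+00  1.00000000e+00]]
```

View pics/scene0.png

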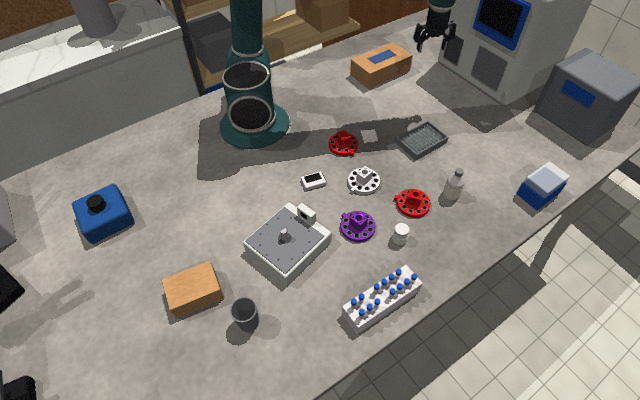

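View pics/top0.png

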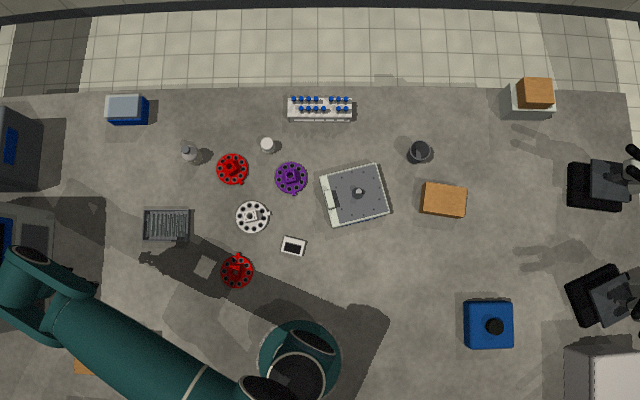

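The white disc with dark wells, at scene (364,180) and top (252,217), fits the carousel. The red ones at scene (343,143) and (412,203) and the purple one at (358,226) are look-alikes. The loader shaft is at scene (284,236), top (358,192), with the reader on the left (world +y) side in top. I'll confirm this in one crop.

Run:
```python
import cv2,numpy as np
s=cv2.imread("pics/scene0.png");t=cv2.imread("pics/top0.png")
def c(im,x,y,w,h): return cv2.resize(im[y:y+h,x:x+w],(400,300),interpolation=cv2.INTER_CUBIC)
m=np.vstack([np.hstack([c(s,340,160,48,36),c(t,228,199,48,36)]),np.hstack([c(s,240,197,96,72),c(t,308,156,96,72)])])
cv2.imwrite("pics/crop1.png",m)
```

```text
(no output)
```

View pics/crop1.png

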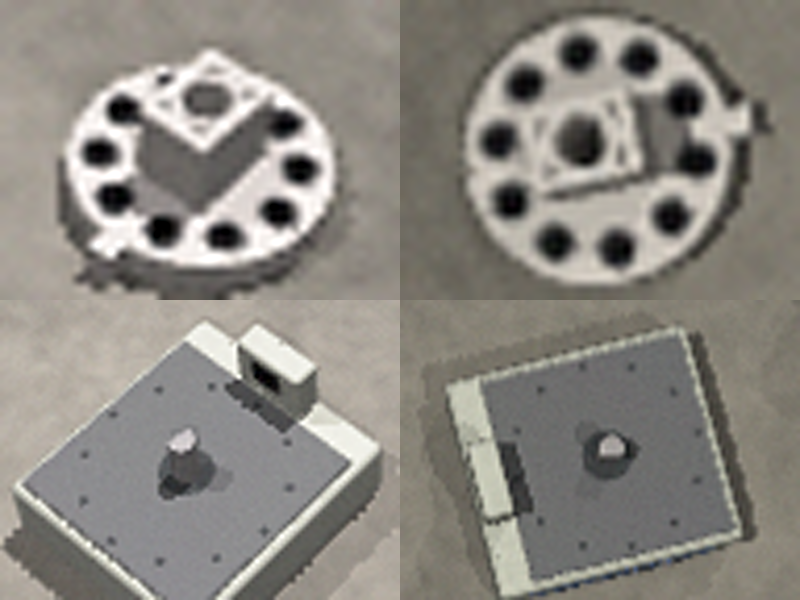

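The crop confirms the white carousel: hub centre at scene about (365,171.5) and top (249.5,215.5), tab at top (268.8,213), pointing right. The shaft top is at scene (284,230.3) and top (358.8,190.2).

Run:
```python
from h import *
S=cal("scene");T=cal("top")
print("hub",tri([(S,(364.6,171.3)),(T,(249.0,215.3))]))
print("shaft",tri([(S,(283.7,229.9)),(T,(358.4,189.8))]))
c=lambda x,y:(308+(x-400)/4.1667-.5,156+(y-300)/4.1667-.5)
print("tab",onz(T,(228+340/8.333-.5,199+118/8.333-.5),.016))
print("disc c",onz(T,(228+199/8.333-.5,199+150/8.333-.5),.016))
for n,p in dict(tl=(481,380),tr=(680,330),br=(738,532),bl=(530,582)).items(): print(n,onz(T,c(*p),.06))
print("box", [onz(T,c(*p),.06)for p in((448,383),(503,597))])
print("reader top",[onz(T,c(*p),.102)for p in((469,446),(495,440),(513,510),(487,518))])
```

```text
hub (array([0.47933596, 0.16526866, 0.05210639]), [np.float64(0.0005277483760929856), np.float64(0.0005277483760928725)])
shaft (array([ 0.55534405, -0.19164898,  0.10256257]), [np.float64(0.0007105818889383211), np.float64(0.0007105818889382966)])
tab [0.49176397 0.10547715 0.016     ]
disc c [0.47871928 0.16292251 0.016     ]
tl [ 0.61308538 -0.09291061  0.06      ]
tr [ 0.65355582 -0.25223459  0.06      ]
br [ 0.49101143 -0.29440491  0.06      ]
bl [ 0.45209256 -0.13048768  0.06      ]
box [array([ 0.61072615, -0.06666633,  0.06      ]), array([ 0.44039097, -0.10931427,  0.06      ])]
reader top [array([ 0.55298493, -0.08275775,  0.102     ]), array([ 0.55759478, -0.10268559,  0.102     ]), array([ 0.50353359, -0.11608053,  0.102     ]), array([ 0.4974399 , -0.09625754,  0.102     ])]
```

```bash
cat >> h.py <<'E'
def axes(st=None):
    st=st or env.observe(); R=cv2.Rodrigues(np.array(st["tcp_rot"],float))[0]
    return np.array(st["tool_pos"]),R
def yaw(st=None):
    R=axes(st)[1]; return np.degrees(np.arctan2(R[1,1],R[0,1]))
def plan(pos,yw,n,zfirst=None):
    """rows to reach TCP pos with tool down and tool y at yw deg, n equal rows"""
    p,R=axes(); tilt=R.T@np.array([0,0,-1.]); w=np.cross([0,0,1],tilt)  # small correction to bring z down
    dy=-((yw-yaw()+180)%360-180)  # about tool z
    print("from",p.round(4),"yaw",round(yaw(),2),"tilt(deg)",np.degrees(w).round(2))
    dp=(np.array(pos)-p)*1000/n; lin=[]
    for i in range(n):
        Ri=R@cv2.Rodrigues(np.array([0,0,np.radians(dy*i/n)]))[0]; lin.append((Ri.T@dp).round(1).tolist())
    print("turn z per row",round(dy/n/10,3),"tilt per row",(np.degrees(w)/10/n).round(3)); print(lin)
def stat():
    s=env.observe(); print(round(s["time_s"],2),np.round(s["tool_pos"],4),"yaw",round(yaw(s),2),"F",np.round(s["contact_force"],1),"M",np.round(s["torque"],2),"gap",round(float(s["finger_gap"]),3),"gf",np.round(s["gripper_force"],1),"q",np.round(s["joint_positions"],2))
E
python3 -c "
from h import *
stat(); plan([.479,.165,.2],12.2,10)"
```

```text
0.15 [0.2787 0.6146 0.2307] yaw 65.61 F [-0.4  0.4  0.1] M [ 0.01 -0.04  0.03] gap 1.0 gf 0.0 q [ 1.11  0.12  1.44  0.    1.58 -0.04]
from [0.2787 0.6146 0.2307] yaw 65.61 tilt(deg) [-0.05 -0.    0.  ]
turn z per row 0.534 tilt per row [-0.001 -0.     0.   ]
[[-36.8, -32.7, 3.1], [-39.7, -29.1, 3.1], [-42.2, -25.3, 3.1], [-44.4, -21.2, 3.1], [-46.2, -17.0, 3.1], [-47.6, -12.6, 3.1], [-48.5, -8.2, 3.1], [-49.1, -3.6, 3.1], [-49.2, 1.0, 3.1], [-48.9, 5.5, 3.1]]
```

Call:
{"op": "servo_tool", "data": {"turn": [[0,0,0.53],[0,0,0.53],[0,0,0.53],[0,0,0.53],[0,0,0.53]], "linear": [[-37,-33,3],[-40,-29,3],[-42,-25,3],[-44,-21,3],[-46,-17,3]], "claw": [1,1,1,1,1]}}

```text
time_s: 0.78
tool_pos: [0.3797, 0.3891, 0.2161]
tcp_rot: [1.354, 2.835, -0.0]
contact_force: [0.5, 0.9, 0.2]
finger_gap: 1.003
gripper_force: 0.0
```

Call:
{"op": "servo_tool", "data": {"turn": [[0,0,0.53],[0,0,0.53],[0,0,0.53],[0,0,0.53],[0,0,0.54]], "linear": [[-48,-13,3],[-49,-8,3],[-49,-4,3],[-49,1,3],[-49,5,3]], "claw": [1,1,1,1,1]}}

```text
time_s: 1.4
tool_pos: [0.4804, 0.1637, 0.2012]
tcp_rot: [1.97, 2.447, 0.0]
contact_force: [0.3, 0.3, -0.1]
finger_gap: 1.003
gripper_force: 0.0
```

Call:
{"op": "servo_tool", "data": {"turn": [[0,0,0],[0,0,0]], "linear": [[0,0,0],[0,0,0]], "claw": [1,1]}}

```text
time_s: 1.65
tool_pos: [0.4799, 0.1654, 0.2012]
tcp_rot: [-1.966, -2.45, 0.0]
contact_force: [-0.0, 0.9, 0.5]
finger_gap: 1.0
gripper_force: 0.0
```

```bash
python3 -c "
from h import *
stat(); st,im=snap('wrist','pics/w1.png')
W=cal('wrist',st); print(proj(W,[[.479,.165,.054],[.492,.1055,.016],[.5553,-.1916,.1]]))
im=cv2.imread('pics/w1.png'); cv2.imwrite('pics/w1b.png',cv2.resize(im,(800,500)))"
```

```text
1.65 [0.4799 0.1654 0.2012] yaw 12.51 F [-0.   0.9  0.5] M [ 0.   -0.05  0.01] gap 1.0 gf 0.0 q [ 0.28 -0.25  1.83  0.    1.55  0.06]
[[317.86243168 188.15727051]
 [317.83578522 236.9944835 ]
 [315.29708216 528.49539422]]
```

View pics/w1b.png

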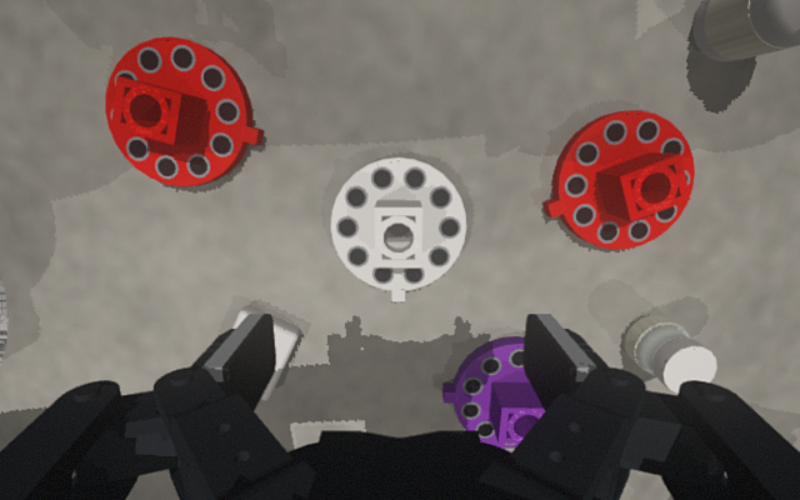

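The wrist view shows the white carousel at (398,225), bore (398,237) and tab straight down at (398,296), which matches the prediction within about 1.5 px. The gripper is aligned across the hub's 34 mm.

```bash
python3 -c "
from h import *
st=env.observe();W=cal('wrist',st)
print(onz(W,(318.3,189.6),.054),onz(W,(318.3,236.8),.016))
print(tri([(W,(318.3,189.6)),(cal('scene'),(364.6,171.3)),(cal('top'),(249.0,215.3))]))
p=onz(W,(318.3,189.6),.054);plan([p[0],p[1],.022],12.5,5)"
```

```text
[0.47957168 0.16423558 0.054     ] [0.49239846 0.10625533 0.016     ]
(array([0.47958421, 0.16462485, 0.05316248]), [np.float64(0.0005630742298510361), np.float64(0.0008121266580312734), np.float64(0.0006219673377242185)])
from [0.4798 0.1658 0.2013] yaw 12.57 tilt(deg) [-0.01 -0.01  0.  ]
turn z per row 0.001 tilt per row [-0. -0.  0.]
[[-0.3, -0.1, 35.9], [-0.3, -0.1, 35.9], [-0.3, -0.1, 35.9], [-0.3, -0.1, 35.9], [-0.3, -0.1, 35.9]]
```

Call:
{"op": "servo_tool", "data": {"turn": [[0,0,0],[0,0,0],[0,0,0],[0,0,0],[0,0,0]], "linear": [[-0.3,0,50],[-0.3,0,50],[-0.3,0,45],[-0.3,0,24],[-0.3,0,10]], "claw": [1,1,1,1,1]}}

```text
time_s: 2.33
tool_pos: [0.4795, 0.1646, 0.0211]
tcp_rot: [-1.963, -2.451, 0.002]
contact_force: [0.7, -0.2, 0.8]
finger_gap: 0.998
gripper_force: 0.0
```

Call:
{"op": "servo_tool", "data": {"turn": [[0,0,0],[0,0,0],[0,0,0],[0,0,0],[0,0,0]], "linear": [[0,0,0],[0,0,0],[0,0,0],[0,0,0],[0,0,0]], "claw": [0,-0.5,-1,-1,-1], "force": 80}}

```text
time_s: 2.95
tool_pos: [0.4811, 0.1641, 0.0236]
tcp_rot: [1.966, 2.449, 0.003]
contact_force: [-1.2, 0.9, 7.4]
finger_gap: 0.386
gripper_force: 81.0
```

```bash
python3 -c "
from h import *
stat()"
```

```text
2.95 [0.4811 0.1641 0.0236] yaw 12.5 F [-1.2  0.9  7.4] M [0.03 0.25 0.02] gap 0.386 gf 81.0 q [ 0.28 -0.11  2.02  0.    1.23  0.06]
```

Call:
{"op": "servo_tool", "data": {"turn": [[0,0,0],[0,0,0],[0,0,0],[0,0,0],[0,0,0]], "linear": [[0,0,-10],[0,0,-35],[0,0,-45],[0,0,-45],[0,0,-10]], "claw": [-1,-1,-1,-1,-1]}}

```text
time_s: 3.58
tool_pos: [0.4812, 0.164, 0.171]
tcp_rot: [1.965, 2.448, 0.006]
contact_force: [-0.5, 0.0, -1.9]
finger_gap: 0.385
gripper_force: 80.1
```

```bash
python3 -c "
from h import *
stat();plan([.4707,-.2224,.165],-70,10)"
```

```text
3.58 [0.4812 0.164  0.171 ] yaw 12.5 F [-0.5  0.  -1.9] M [ 0.02 -0.03  0.01] gap 0.385 gf 80.1 q [ 0.28 -0.23  1.87 -0.    1.5   0.06]
from [0.4812 0.164  0.171 ] yaw 12.5 tilt(deg) [ 0.26 -0.02  0.  ]
turn z per row 0.825 tilt per row [ 0.003 -0.     0.   ]
[[-37.5, -9.4, 0.5], [-38.5, -3.9, 0.5], [-38.6, 1.6, 0.5], [-38.0, 7.2, 0.5], [-36.6, 12.5, 0.5], [-34.4, 17.7, 0.5], [-31.5, 22.4, 0.5], [-28.0, 26.7, 0.5], [-23.8, 30.4, 0.5], [-19.2, 33.5, 0.5]]
```

Lifted (1.9 N, consistent with the carousel's weight). Next I move to a look pose near the shaft.

Call:
{"op": "servo_tool", "data": {"turn": [[0.03,0,0.82],[0,0,0.83],[0,0,0.82],[0,0,0.83],[0,0,0.82]], "linear": [[-37.5,-9.5,0],[-38.5,-4,0],[-38.5,1.5,0],[-38,7,0],[-36.5,12.5,0]], "claw": [-1,-1,-1,-1,-1]}}

```text
time_s: 4.2
tool_pos: [0.4741, -0.0305, 0.1667]
tcp_rot: [-2.704, -1.594, 0.009]
contact_force: [-0.1, -0.7, -1.9]
finger_gap: 0.383
gripper_force: 79.9
```

Call:
{"op": "servo_tool", "data": {"turn": [[0,0,0.82],[0,0,0.83],[0,0,0.82],[0,0,0.83],[0,0,0.82]], "linear": [[-34.5,17.5,0],[-31.5,22.5,0],[-28,26.5,0],[-24,30.5,0],[-19,33.5,0]], "claw": [-1,-1,-1,-1,-1]}}

```text
time_s: 4.82
tool_pos: [0.4688, -0.2236, 0.1668]
tcp_rot: [-3.094, -0.541, 0.01]
contact_force: [0.1, 0.1, -2.1]
finger_gap: 0.383
gripper_force: 79.9
```

Call:
{"op": "servo_tool", "data": {"turn": [[0,0,0],[0,0,0]], "linear": [[0,0,0],[0,0,0]], "claw": [-1,-1]}}

```text
time_s: 5.08
tool_pos: [0.4691, -0.2221, 0.1669]
tcp_rot: [-3.092, -0.55, 0.01]
contact_force: [0.2, 0.5, -1.4]
finger_gap: 0.383
gripper_force: 80.2
```

```bash
python3 -c "
from h import *
stat(); st,im=snap('wrist','pics/w2.png')
W=cal('wrist',st); p=proj(W,[[.5553,-.1916,.1]])[0]; print(p)
x,y=max(int(p[0])-100,0),max(int(p[1])-60,0);print(x,y)
im=cv2.imread('pics/w2.png')
a=cv2.resize(im,(480,300)); b=cv2.resize(im[y:y+150,x:x+200],(800,600),interpolation=cv2.INTER_CUBIC); cv2.imwrite('pics/w2b.png',b)"
```

```text
5.08 [ 0.4691 -0.2221  0.1669] yaw -69.85 F [ 0.2  0.5 -1.4] M [-0.05  0.03  0.01] gap 0.383 gf 80.2 q [-0.49 -0.2   1.85 -0.    1.5   0.73]
[320.47892365  66.6392046 ]
220 6
```

View pics/w2b.png

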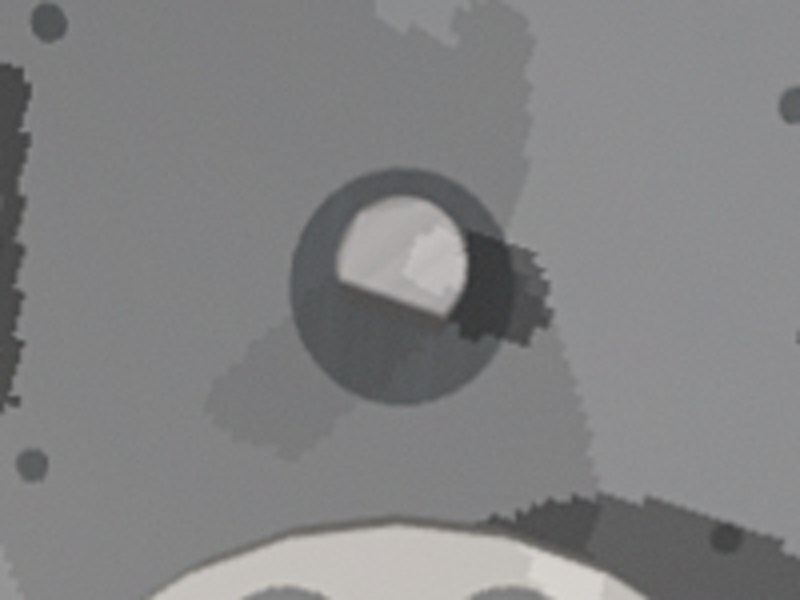

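The shaft's D-shaped top is clear: circle centre at about crop (402,261), wrist (320,70.8), with the flat edge running from crop (338,283) to (442,318) and facing down in the picture.

```bash
python3 -c "
from h import *
st=env.observe();W=cal('wrist',st)
g=lambda x,y:(220+(x+.5)/4-.5,6+(y+.5)/4-.5)
im=cv2.imread('pics/w2.png'); 
# contour of bright top: fit circle in world at z=.1
r=cv2.cvtColor(im,cv2.COLOR_BGR2GRAY)
m=(cv2.resize(r[6:156,220:420],(800,600),interpolation=cv2.INTER_CUBIC)>150).astype(np.uint8); m[350:]=0
cs=max(cv2.findContours(m,0,cv2.CHAIN_APPROX_NONE)[0],key=cv2.contourArea)[:,0]
print(cv2.boundingRect(cs))
P=np.array([onz(W,g(*q),.1)[:2] for q in cs])
a=onz(W,g(338,283),.1)[:2];b=onz(W,g(442,318),.1)[:2]
d=(b-a)/np.linalg.norm(b-a);n=np.array([-d[1],d[0]]); c0=P.mean(0)
if n@(a-c0)<0:n=-n
arc=P[(P-a)@n<-.0015]; A=np.c_[2*arc,np.ones(len(arc))]; s=np.linalg.lstsq(A,(arc**2).sum(1),rcond=None)[0]
print('centre',s[:2],'r',np.sqrt(s[2]+s[:2]@s[:2]))
fl=P[(P-a)@n>-.0006]; v=np.linalg.svd(fl-fl.mean(0))[2][0]; nn=np.array([-v[1],v[0]]); nn*=np.sign(nn@n)
print('flat dist',(fl.mean(0)-s[:2])@nn,'flat dir',np.degrees(np.arctan2(nn[1],nn[0])), np.degrees(np.arctan2(n[1],n[0])))
print(tri([(W,g(402,261)),(cal('scene'),(283.7,229.9)),(cal('top'),(358.4,189.8))]))
# reader window dir refs: deck dots in crop
for q in((49,22),(32,465)): print(onz(W,g(*q),.06))
"
```

```text
(340, 200, 126, 111)
centre [ 0.55274663 -0.19214273] r 0.009003459337740138
flat dist nan flat dir -90.0 -177.54913576928047
(array([ 0.55438878, -0.19166118,  0.10141855]), [np.float64(0.0013689916425729063), np.float64(0.0011133432227382156), np.float64(0.0011044127618575021)])
[ 0.57293277 -0.12076258  0.06      ]
[ 0.50118276 -0.13904653  0.06      ]<string>:17: RuntimeWarning: Mean of empty slice.
  ret = um.true_divide(
<string>:18: RuntimeWarning: Mean of empty slice.
```

```bash
python3 -c "
from h import *
st=env.observe();W=cal('wrist',st); p,R=axes(st)
for q in((0,0,-.0315),(-.0,0,.0065),(.055,0,.0065),(-.022,0,-.0315),(.022,0,-.0315)): print(q,proj(W,p+R@np.array(q)))
im=cv2.imread('pics/w2.png'); cv2.imwrite('pics/w2c.png',cv2.resize(im[120:400,140:500],(720,560),interpolation=cv2.INTER_CUBIC))"
```

```text
(0, 0, -0.0315) [[317.95667054 293.96158033]]
(-0.0, 0, 0.0065) [[318.20176428 252.74141899]]
(0.055, 0, 0.0065) [[318.19225305 136.94341156]]
(-0.022, 0, -0.0315) [[317.97666279 343.89493759]]
(0.022, 0, -0.0315) [[317.93699414 238.74796673]]
```

View pics/w2c.png

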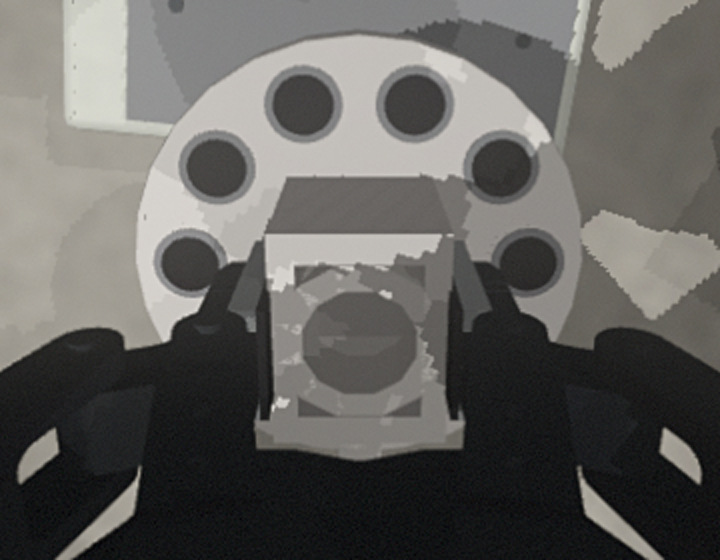

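```bash
python3 -c "
from h import *
stat();plan([.5527,-.1919,.145],-87.4,4)"
```

```text
5.12 [ 0.4693 -0.2218  0.1672] yaw -69.81 F [ 0.4  0.  -1.4] M [-0.01 -0.01  0.  ] gap 0.384 gf 80.2 q [-0.49 -0.2   1.85 -0.    1.5   0.73]
from [ 0.4693 -0.2218  0.1672] yaw -69.81 tilt(deg) [-0.1   0.32  0.  ]
turn z per row 0.44 tilt per row [-0.003  0.008  0.   ]
[[22.2, 0.2, 5.4], [22.1, -1.5, 5.4], [22.0, -3.2, 5.4], [21.6, -4.9, 5.4]]
```

Call:
{"op": "servo_tool", "data": {"turn": [[0,0.03,0.44],[0,0,0.44],[0,0,0.44],[0,0,0.44],[0,0,0]], "linear": [[22,0,5],[22,-1.5,5],[22,-3,5],[21.5,-5,5],[0,0,0]], "claw": [-1,-1,-1,-1,-1]}}

```text
time_s: 5.75
tool_pos: [0.5532, -0.1911, 0.1468]
tcp_rot: [-3.139, -0.073, 0.002]
contact_force: [-0.4, 0.5, -2.0]
finger_gap: 0.38
gripper_force: 80.2
```

Call:
{"op": "servo_tool", "data": {"turn": [[0,0,0],[0,0,0]], "linear": [[0,0,0],[0,0,0]], "claw": [-1,-1]}}

```text
time_s: 6.0
tool_pos: [0.5522, -0.1926, 0.1478]
tcp_rot: [-3.14, -0.07, -0.0]
contact_force: [-0.2, 0.5, -2.6]
finger_gap: 0.385
gripper_force: 80.2
```

```bash
python3 -c "
from h import *
stat();plan([.5527,-.1919,.126],-87.4,2)"
```

```text
6.0 [ 0.5522 -0.1926  0.1478] yaw -87.45 F [-0.2  0.5 -2.6] M [-0.02  0.    0.01] gap 0.385 gf 80.2 q [-0.38 -0.05  1.74  0.    1.44  1.15]
from [ 0.5522 -0.1926  0.1478] yaw -87.45 tilt(deg) [-0.04 -0.01  0.  ]
turn z per row -0.002 tilt per row [-0.002 -0.001  0.   ]
[[0.3, -0.3, 10.9], [0.3, -0.3, 10.9]]
```

Call:
{"op": "servo_tool", "data": {"turn": [[0,0,0],[0,0,0],[0,0,0],[0,0,0],[0,0,0]], "linear": [[0.5,-0.5,10],[0,0,8],[0,0,5],[0,0,3],[0,0,2]], "claw": [-1,-1,-1,-1,-1]}}

```text
time_s: 6.62
tool_pos: [0.5531, -0.1922, 0.1194]
tcp_rot: [-3.14, -0.069, 0.0]
contact_force: [-0.3, -0.9, -2.1]
finger_gap: 0.382
gripper_force: 80.2
```

```bash
python3 -c "
from h import *
stat()"
```

```text
6.62 [ 0.5531 -0.1922  0.1194] yaw -87.5 F [-0.3 -0.9 -2.1] M [-0.01 -0.02 -0.01] gap 0.382 gf 80.2 q [-0.38 -0.03  1.77  0.    1.4   1.15]
```

Call:
{"op": "servo_tool", "data": {"turn": [[0,0,0],[0,0,0],[0,0,0],[0,0,0],[0,0,0]], "linear": [[0,0,4],[0,0,5],[0,0,5],[0,0,5],[0,0,2]], "claw": [-1,-1,-1,-1,-1]}}

```text
time_s: 7.25
tool_pos: [0.5529, -0.1921, 0.098]
tcp_rot: [-3.14, -0.069, 0.001]
contact_force: [-0.9, 0.3, -1.4]
finger_gap: 0.386
gripper_force: 80.2
```

```bash
python3 -c "
from h import *
stat()"
```

```text
7.25 [ 0.5529 -0.1921  0.098 ] yaw -87.5 F [-0.9  0.3 -1.4] M [ 0.01 -0.03 -0.04] gap 0.386 gf 80.2 q [-0.38 -0.01  1.79  0.    1.36  1.15]
```

Nothing has touched so far. I'll go down gently over the D section.

Call:
{"op": "servo_tool", "data": {"turn": [[0,0,0],[0,0,0],[0,0,0],[0,0,0]], "linear": [[0,0,1.5],[0,0,1.5],[0,0,1],[0,0,1]], "claw": [-1,-1,-1,-1]}}

```text
time_s: 7.75
tool_pos: [0.5531, -0.1921, 0.0935]
tcp_rot: [-3.14, -0.069, 0.0]
contact_force: [-0.3, -0.1, -2.0]
finger_gap: 0.379
gripper_force: 80.2
```

```bash
python3 -c "
from h import *
stat()"
```

```text
7.75 [ 0.5531 -0.1921  0.0935] yaw -87.5 F [-0.3 -0.1 -2. ] M [-0.02  0.01 -0.04] gap 0.379 gf 80.2 q [-0.38 -0.01  1.8   0.    1.35  1.15]
```

Call:
{"op": "servo_tool", "data": {"turn": [[0,0,0],[0,0,0],[0,0,0],[0,0,0]], "linear": [[0,0,1.5],[0,0,1.5],[0,0,1.5],[0,0,1]], "claw": [-1,-1,-1,-1]}}

```text
time_s: 8.25
tool_pos: [0.553, -0.1921, 0.0879]
tcp_rot: [-3.14, -0.069, 0.0]
contact_force: [-0.1, -0.4, -2.0]
finger_gap: 0.385
gripper_force: 80.2
```

```bash
python3 -c "
from h import *
stat()"
```

```text
8.25 [ 0.553  -0.1921  0.0879] yaw -87.5 F [-0.1 -0.4 -2. ] M [-0.04  0.   -0.  ] gap 0.385 gf 80.2 q [-0.38 -0.    1.8   0.    1.34  1.15]
```

The D section is engaged without force. On down to the deck.

Call:
{"op": "servo_tool", "data": {"turn": [[0,0,0],[0,0,0],[0,0,0],[0,0,0],[0,0,0]], "linear": [[0,0,2],[0,0,1],[0,0,0.7],[0,0,0.5],[0,0,0.5]], "claw": [-1,-1,-1,-1,-1]}}

```text
time_s: 8.88
tool_pos: [0.5531, -0.1921, 0.0837]
tcp_rot: [-3.14, -0.069, -0.0]
contact_force: [-3.3, 2.8, 5.5]
finger_gap: 0.386
gripper_force: 81.2
```

```bash
python3 -c "
from h import *
stat()"
```

```text
8.88 [ 0.5531 -0.1921  0.0837] yaw -87.5 F [-3.3  2.8  5.5] M [ 0.06  0.55 -0.07] gap 0.386 gf 81.2 q [-0.38  0.    1.8   0.    1.34  1.15]
```

Call:
{"op": "servo_tool", "data": {"turn": [[0,0,0.4],[0,0,0.7],[0,0,0.7],[0,0,0.7],[0,0,0.7]], "linear": [[0,0,-0.5],[0,0,0],[0,0,0],[0,0,0],[0,0,0]], "claw": [-1,-1,-1,-1,-1]}}

```text
time_s: 9.5
tool_pos: [0.5516, -0.1917, 0.0837]
tcp_rot: [-3.036, 0.805, 0.007]
contact_force: [-16.8, 4.8, 6.5]
finger_gap: 0.39
gripper_force: 81.4
```

```bash
python3 -c "
from h import *
stat()"
```

```text
9.5 [ 0.5516 -0.1917  0.0837] yaw -119.7 F [-16.8   4.8   6.5] M [0.58 2.34 0.54] gap 0.39 gf 81.4 q [-0.38  0.    1.81  0.    1.34  1.71]
```

Call:
{"op": "servo_tool", "data": {"turn": [[0,0,0],[0,0,0.7],[0,0,0.7],[0,0,0.7],[0,0,0.7]], "linear": [[-1.2,0.3,-0.3],[0,0,0],[0,0,0],[0,0,0],[0,0,0]], "claw": [-1,-1,-1,-1,-1]}}

```text
time_s: 10.12
tool_pos: [0.5517, -0.1912, 0.0838]
tcp_rot: [-2.751, 1.515, 0.003]
contact_force: [-0.8, 5.6, -2.6]
finger_gap: 0.383
gripper_force: 80.4
```

```bash
python3 -c "
from h import *
stat()"
```

```text
10.12 [ 0.5517 -0.1912  0.0838] yaw -147.68 F [-0.8  5.6 -2.6] M [0.69 0.11 0.37] gap 0.383 gf 80.4 q [-0.38 -0.    1.81  0.    1.34  2.2 ]
```

Call:
{"op": "servo_tool", "data": {"turn": [[0,0,0.5],[0,0,0.5],[0,0,0.4],[0,0,0.2],[0,0,0]], "linear": [[0,0,0],[0,0,0],[0,0,0],[0,0,0],[0,0,0]], "claw": [-1,-1,-1,-1,-1]}}

```text
time_s: 10.75
tool_pos: [0.5519, -0.191, 0.0838]
tcp_rot: [-2.516, 1.878, 0.003]
contact_force: [1.3, 6.8, -3.4]
finger_gap: 0.393
gripper_force: 80.4
```

```bash
python3 -c "
from h import *
stat()"
```

```text
10.75 [ 0.5519 -0.191   0.0838] yaw -163.48 F [ 1.3  6.8 -3.4] M [ 0.85 -0.09  0.2 ] gap 0.393 gf 80.4 q [-0.38 -0.    1.81  0.    1.34  2.48]
```

Call:
{"op": "servo_tool", "data": {"turn": [[0,0,0.2],[0,0,0.2],[0,0,0]], "linear": [[0,0,0],[0,0,0],[0,0,0]], "claw": [-1,-1,-1]}}

```text
time_s: 11.12
tool_pos: [0.5519, -0.191, 0.0837]
tcp_rot: [-2.449, 1.965, 0.003]
contact_force: [0.5, 6.3, -4.3]
finger_gap: 0.383
gripper_force: 80.4
```

```bash
python3 -c "
from h import *
stat()"
```

```text
11.12 [ 0.5519 -0.191   0.0837] yaw -167.48 F [ 0.5  6.3 -4.3] M [ 0.9  -0.18  0.25] gap 0.383 gf 80.4 q [-0.38 -0.    1.81  0.    1.34  2.54]
```

Call:
{"op": "servo_tool", "data": {"turn": [[0,0,0.15],[0,0,0.15],[0,0,0]], "linear": [[0,0,0],[0,0,0],[0,0,0]], "claw": [-1,-1,-1]}}

```text
time_s: 11.5
tool_pos: [0.5519, -0.1909, 0.0838]
tcp_rot: [-2.397, 2.028, 0.003]
contact_force: [1.2, 7.1, -4.3]
finger_gap: 0.386
gripper_force: 80.4
```

```bash
python3 -c "
from h import *
stat()"
```

```text
11.5 [ 0.5519 -0.1909  0.0838] yaw -170.47 F [ 1.2  7.1 -4.3] M [ 0.94 -0.29  0.21] gap 0.386 gf 80.4 q [-0.38 -0.    1.81  0.    1.34  2.6 ]
```

Call:
{"op": "servo_tool", "data": {"turn": [[0,0,0.15],[0,0,0.15],[0,0,0]], "linear": [[0,0,0],[0,0,0],[0,0,0]], "claw": [-1,-1,-1]}}

```text
time_s: 11.88
tool_pos: [0.552, -0.1909, 0.0838]
tcp_rot: [-2.343, 2.09, 0.003]
contact_force: [2.0, 6.6, -4.0]
finger_gap: 0.383
gripper_force: 80.3
```

```bash
python3 -c "
from h import *
stat()"
```

```text
11.88 [ 0.552  -0.1909  0.0838] yaw -173.47 F [ 2.   6.6 -4. ] M [ 0.97 -0.35  0.19] gap 0.383 gf 80.3 q [-0.38 -0.    1.81  0.    1.34  2.65]
```

```bash
python3 -c "
from h import *
st,im=snap('wrist','pics/w3.png'); t,_=snap('top','pics/t3.png')
a=cv2.imread('pics/w3.png');b=cv2.imread('pics/t3.png')
cv2.imwrite('pics/v3.png',np.hstack([cv2.resize(a,(480,300)),cv2.resize(b[150:240,300:396],(320,300),interpolation=cv2.INTER_CUBIC)]))
c=cv2.resize(a,(800,500));cv2.imwrite('pics/w3b.png',c)"
```

```text
(no output)
```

View pics/w3b.png

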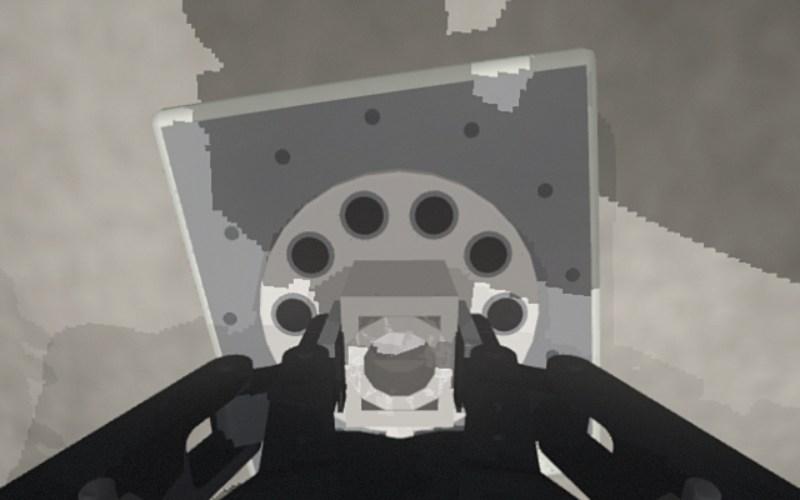

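```bash
python3 -c "
from h import *
st=env.observe();W=cal('wrist',st)
g=lambda x,y:((x+.5)*.8-.5,(y+.5)*.8-.5)
def ang(a,b):
    d=onz(W,g(*b),.06)-onz(W,g(*a),.06);return np.degrees(np.arctan2(d[1],d[0])),np.linalg.norm(d)
print(ang((157,113),(592,52)),ang((282,157),(471,130)),ang((230,319),(572,275)),ang((231,233),(545,190)),yaw())
a=cv2.imread('pics/w3.png')[240:350,260:380];cv2.imwrite('pics/w3c.png',cv2.resize(cv2.convertScaleAbs(a,alpha=1.3),(655,600),interpolation=cv2.INTER_CUBIC))"
```

```text
(np.float64(-165.98660870426383), np.float64(0.16592164715880064)) (np.float64(-165.57341403031288), np.float64(0.0740190040437649)) (np.float64(-165.57858237981583), np.float64(0.14767624092909648)) (np.float64(-165.55088039941344), np.float64(0.12828140284636855)) -173.44944610538326
```

View pics/w3c.png

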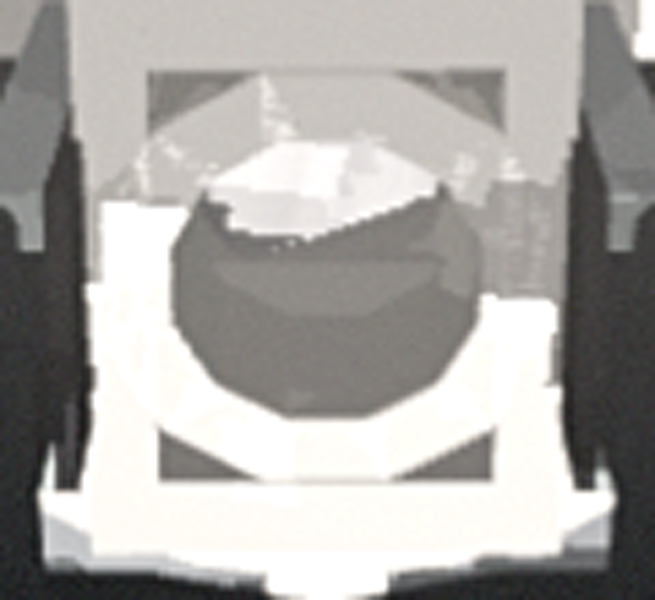

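The loader's yaw measures 14.4°, so the tab now sits about 8° past straight. That is play, and no stop has been felt yet, so I continue gently.

Call:
{"op": "servo_tool", "data": {"turn": [[0,0,0.1],[0,0,0.1],[0,0,0]], "linear": [[0,0,0],[0,0,0],[0,0,0]], "claw": [-1,-1,-1]}}

```text
time_s: 12.35
tool_pos: [0.552, -0.1909, 0.0837]
tcp_rot: [-2.306, 2.131, 0.003]
contact_force: [2.3, 6.2, -5.3]
finger_gap: 0.384
gripper_force: 80.3
```

```bash
python3 -c "
from h import *
stat()"
```

```text
12.35 [ 0.552  -0.1909  0.0837] yaw -175.46 F [ 2.3  6.2 -5.3] M [ 0.96 -0.41  0.23] gap 0.384 gf 80.3 q [-0.38 -0.    1.81  0.    1.34  2.68]
```

Call:
{"op": "servo_tool", "data": {"turn": [[0,0,0.1],[0,0,0.1],[0,0,0.1],[0,0,0]], "linear": [[0,0,0],[0,0,0],[0,0,0],[0,0,0]], "claw": [-1,-1,-1,-1]}}

```text
time_s: 12.85
tool_pos: [0.5521, -0.1909, 0.0837]
tcp_rot: [-2.25, 2.19, 0.003]
contact_force: [2.1, 7.0, -4.3]
finger_gap: 0.384
gripper_force: 80.3
```

```bash
python3 -c "
from h import *
stat()"
```

```text
12.85 [ 0.5521 -0.1909  0.0837] yaw -178.46 F [ 2.1  7.  -4.3] M [ 0.99 -0.47  0.23] gap 0.384 gf 80.3 q [-0.38 -0.    1.81  0.    1.34  2.74]
```

```bash
cat > wells.py <<'E'
from h import *
def wells(f,st):
    W=cal('wrist',st);p,R=axes(st)
    g=cv2.cvtColor(cv2.imread(f),cv2.COLOR_BGR2GRAY)
    m=(g<85).astype(np.uint8); n,l,s,c=cv2.connectedComponentsWithStats(m)
    out=[]
    for i in range(1,n):
        x,y,w,h,a=s[i]
        if 300<a<1500 and .8<w/h<1.35 and a/(w*h)>.68:
            X=onz(W,c[i],p[2]-.0076); q=R.T@(X-p); out.append((c[i].round(1),(q[:2]*1000).round(1),round(np.hypot(*q[:2])*1000,1),round(np.degrees(np.arctan2(q[1],q[0])),2)))
    for o in out: print(*o)
E
python3 -c "
from wells import *
wells('pics/w3.png',env.observe() and dict(tool_pos=[.552,-.1909,.0838],tcp_rot=[-2.343,2.09,.003]));print()
wells('pics/w2.png',dict(tool_pos=[.4691,-.2221,.1669],tcp_rot=[-3.092,-.55,.01]));print()
st,_=snap('wrist','pics/w4.png');wells('pics/w4.png',st)"
```

```text
[291. 172.] [ 39.5 -13.1] 41.6 -18.33
[346.9 171.8] [39.6 12.4] 41.5 17.33
[247.7 203.8] [ 24.5 -33.6] 41.6 -53.94
[390.4 203.3] [24.7 33. ] 41.2 53.14

[291.2 172. ] [ 39.5 -13. ] 41.6 -18.19
[347. 172.] [39.5 12.4] 41.4 17.43
[247.9 203.7] [ 24.5 -33.6] 41.6 -53.84
[390.4 204. ] [24.5 33. ] 41.1 53.42

[291. 172.] [ 39.5 -13.1] 41.6 -18.31
[346.9 171.8] [39.6 12.3] 41.5 17.32
[247.7 203.8] [ 24.5 -33.6] 41.6 -53.95
[390.3 203.4] [24.7 33. ] 41.2 53.15
```

The wells show no slip in the hand. I continue a few degrees while watching the torque.

Call:
{"op": "servo_tool", "data": {"turn": [[0,0,0.1],[0,0,0.1],[0,0,0]], "linear": [[0,0,0],[0,0,0],[0,0,0]], "claw": [-1,-1,-1]}}

```text
time_s: 13.28
tool_pos: [0.5521, -0.1909, 0.0838]
tcp_rot: [-2.211, 2.229, 0.002]
contact_force: [2.7, 7.9, -5.0]
finger_gap: 0.383
gripper_force: 80.3
```

```bash
python3 -c "
from h import *
stat()
import cv2
a=cv2.imread('pics/w4.png')[235:325,265:375];a=cv2.createCLAHE(3,(2,2)).apply(cv2.cvtColor(a,cv2.COLOR_BGR2GRAY));a=cv2.resize(a,(400,327),interpolation=cv2.INTER_CUBIC)
b=cv2.imread('pics/w3.png')[235:325,265:375];b=cv2.createCLAHE(3,(2,2)).apply(cv2.cvtColor(b,cv2.COLOR_BGR2GRAY));b=cv2.resize(b,(400,327),interpolation=cv2.INTER_CUBIC)
cv2.imwrite('pics/w4c.png',np.hstack([b,a]))"
```

```text
13.28 [ 0.5521 -0.1909  0.0838] yaw 179.54 F [ 2.7  7.9 -5. ] M [ 1.03 -0.51  0.26] gap 0.383 gf 80.3 q [-0.38 -0.    1.81  0.    1.34  2.77]
```

View pics/w4c.png

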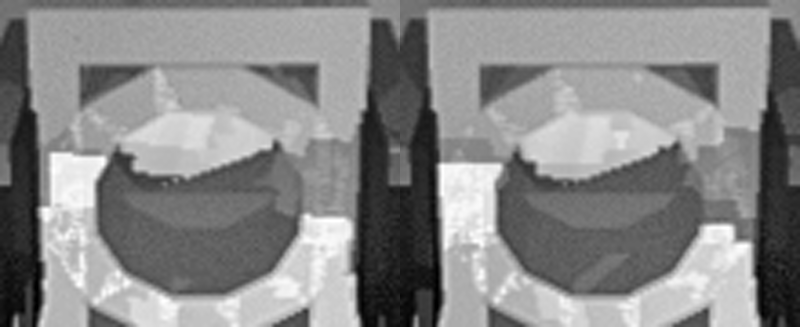

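Call:
{"op": "servo_tool", "data": {"turn": [[0,0,0.1],[0,0,0.1],[0,0,0.1],[0,0,0]], "linear": [[0,0,0],[0,0,0],[0,0,0],[0,0,0]], "claw": [-1,-1,-1,-1]}}

```text
time_s: 13.78
tool_pos: [0.5521, -0.1909, 0.0838]
tcp_rot: [-2.152, 2.286, 0.002]
contact_force: [3.1, 7.4, -4.3]
finger_gap: 0.384
gripper_force: 80.2
```

```bash
python3 -c "
from h import *
stat()
st,_=snap('wrist','pics/w5.png')
W=cal('wrist',st)
import json
from wells import wells
wells('pics/w5.png',st)"
```

```text
13.78 [ 0.5521 -0.1909  0.0838] yaw 176.54 F [ 3.1  7.4 -4.3] M [ 1.05 -0.64  0.25] gap 0.384 gf 80.2 q [-0.38 -0.    1.81  0.    1.34  2.82]
[291. 172.] [ 39.5 -13.1] 41.6 -18.4
[346.9 171.8] [39.6 12.3] 41.4 17.3
[247.8 203.8] [ 24.5 -33.7] 41.6 -54.0
[390.3 203.3] [24.7 32.9] 41.2 53.11
```

No stop felt yet. To find where the play lies, I'll turn back counter-clockwise in 3° steps and log the moment.

Call:
{"op": "servo_tool", "data": {"turn": [[0,0,-0.15],[0,0,-0.15],[0,0,0]], "linear": [[0,0,0],[0,0,0],[0,0,0]], "claw": [-1,-1,-1]}}

```text
time_s: 14.2
tool_pos: [0.5521, -0.1909, 0.0838]
tcp_rot: [-2.212, 2.229, 0.002]
contact_force: [4.4, 7.2, -4.0]
finger_gap: 0.387
gripper_force: 80.3
```

```bash
python3 -c "
from h import *
stat()"
```

```text
14.2 [ 0.5521 -0.1909  0.0838] yaw 179.57 F [ 4.4  7.2 -4. ] M [ 1.01 -0.55  0.1 ] gap 0.387 gf 80.3 q [-0.38 -0.    1.81  0.    1.34  2.77]
```

Call:
{"op": "servo_tool", "data": {"turn": [[0,0,-0.15],[0,0,-0.15],[0,0,0]], "linear": [[0,0,0],[0,0,0],[0,0,0]], "claw": [-1,-1,-1]}}

```text
time_s: 14.58
tool_pos: [0.5521, -0.191, 0.0839]
tcp_rot: [-2.269, 2.17, 0.002]
contact_force: [3.0, 6.0, -3.7]
finger_gap: 0.385
gripper_force: 80.5
```

```bash
python3 -c "
from h import *
stat()"
```

```text
14.57 [ 0.5521 -0.191   0.0839] yaw -177.44 F [ 3.   6.  -3.7] M [ 1.01 -0.44 -0.02] gap 0.385 gf 80.5 q [-0.38 -0.    1.81  0.    1.34  2.72]
```

Call:
{"op": "servo_tool", "data": {"turn": [[0,0,-0.15],[0,0,-0.15],[0,0,0]], "linear": [[0,0,0],[0,0,0],[0,0,0]], "claw": [-1,-1,-1]}}

```text
time_s: 14.95
tool_pos: [0.552, -0.1913, 0.084]
tcp_rot: [-2.325, 2.111, 0.002]
contact_force: [1.3, 5.4, -3.5]
finger_gap: 0.38
gripper_force: 80.6
```

```bash
python3 -c "
from h import *
stat()"
```

```text
14.95 [ 0.552  -0.1913  0.084 ] yaw -174.46 F [ 1.3  5.4 -3.5] M [ 0.89 -0.29 -0.01] gap 0.38 gf 80.6 q [-0.38 -0.    1.81  0.    1.34  2.67]
```

Call:
{"op": "servo_tool", "data": {"turn": [[0,0,-0.15],[0,0,-0.15],[0,0,0]], "linear": [[0,0,0],[0,0,0],[0,0,0]], "claw": [-1,-1,-1]}}

```text
time_s: 15.32
tool_pos: [0.5519, -0.1917, 0.0841]
tcp_rot: [-2.38, 2.05, 0.001]
contact_force: [1.6, 4.6, -2.6]
finger_gap: 0.385
gripper_force: 80.7
```

```bash
python3 -c "
from h import *
stat()"
```

```text
15.32 [ 0.5519 -0.1917  0.0841] yaw -171.48 F [ 1.6  4.6 -2.6] M [ 0.79 -0.23  0.03] gap 0.385 gf 80.7 q [-0.38 -0.    1.81  0.    1.34  2.61]
```

Call:
{"op": "servo_tool", "data": {"turn": [[0,0,-0.15],[0,0,-0.15],[0,0,0]], "linear": [[0,0,0],[0,0,0],[0,0,0]], "claw": [-1,-1,-1]}}

```text
time_s: 15.7
tool_pos: [0.5518, -0.1919, 0.0842]
tcp_rot: [-2.433, 1.987, 0.001]
contact_force: [1.0, 1.2, -2.1]
finger_gap: 0.389
gripper_force: 80.8
```

```bash
python3 -c "
from h import *
stat()"
```

```text
15.7 [ 0.5518 -0.1919  0.0842] yaw -168.47 F [ 1.   1.2 -2.1] M [ 0.32 -0.04  0.03] gap 0.389 gf 80.8 q [-0.38 -0.    1.81  0.    1.34  2.56]
```

Call:
{"op": "servo_tool", "data": {"turn": [[0,0,-0.15],[0,0,-0.15],[0,0,0]], "linear": [[0,0,0],[0,0,0],[0,0,0]], "claw": [-1,-1,-1]}}

```text
time_s: 16.08
tool_pos: [0.5518, -0.1919, 0.0841]
tcp_rot: [-2.484, 1.922, 0.001]
contact_force: [-0.4, 0.0, -1.4]
finger_gap: 0.385
gripper_force: 80.8
```

```bash
python3 -c "
from h import *
stat()"
```

```text
16.07 [ 0.5518 -0.1919  0.0841] yaw -165.47 F [-0.4  0.  -1.4] M [0.   0.01 0.05] gap 0.385 gf 80.8 q [-0.38 -0.    1.81  0.    1.34  2.51]
```

Call:
{"op": "servo_tool", "data": {"turn": [[0,0,-0.15],[0,0,-0.15],[0,0,0]], "linear": [[0,0,0],[0,0,0],[0,0,0]], "claw": [-1,-1,-1]}}

```text
time_s: 16.45
tool_pos: [0.5518, -0.1918, 0.0841]
tcp_rot: [-2.534, 1.856, 0.001]
contact_force: [0.1, 0.8, -1.6]
finger_gap: 0.386
gripper_force: 80.8
```

```bash
python3 -c "
from h import *
stat()"
```

```text
16.45 [ 0.5518 -0.1918  0.0841] yaw -162.46 F [ 0.1  0.8 -1.6] M [ 0.01  0.   -0.04] gap 0.386 gf 80.8 q [-0.38 -0.    1.81  0.    1.34  2.46]
```

Contact is free with the tab between 102° and 107°, so the shaft's flat is now close to the stop (104.4°). Earlier turning was cam-out, where the arm gave way sideways. I'll hold the flat against the shaft (tool +x) and turn clockwise again to feel the stop properly.

Call:
{"op": "servo_tool", "data": {"turn": [[0,0,0.3],[0,0,0.3],[0,0,0.2],[0,0,0]], "linear": [[1,0,0],[1,0,0],[0,0,0],[0,0,0]], "claw": [-1,-1,-1,-1]}}

```text
time_s: 16.95
tool_pos: [0.5517, -0.1922, 0.0839]
tcp_rot: [-2.396, 2.029, 0.007]
contact_force: [-7.5, 13.2, 3.3]
finger_gap: 0.386
gripper_force: 81.3
```

```bash
python3 -c "
from h import *
stat()"
```

```text
16.95 [ 0.5517 -0.1922  0.0839] yaw -170.51 F [-7.5 13.2  3.3] M [2.08 1.23 0.08] gap 0.386 gf 81.3 q [-0.38  0.    1.81  0.    1.34  2.6 ]
```

Call:
{"op": "servo_tool", "data": {"turn": [[0,0,0.15],[0,0,0.15],[0,0,0]], "linear": [[0,0,0],[0,0,0],[0,0,0]], "claw": [-1,-1,-1]}}

```text
time_s: 17.32
tool_pos: [0.5517, -0.1919, 0.0839]
tcp_rot: [-2.343, 2.091, 0.007]
contact_force: [-8.1, 16.1, 4.3]
finger_gap: 0.386
gripper_force: 81.4
```

```bash
python3 -c "
from h import *
stat()"
```

```text
17.32 [ 0.5517 -0.1919  0.0839] yaw -173.49 F [-8.1 16.1  4.3] M [2.36 1.35 0.05] gap 0.386 gf 81.4 q [-0.38  0.    1.81  0.    1.34  2.65]
```

Call:
{"op": "servo_tool", "data": {"turn": [[0,0,0.15],[0,0,0.15],[0,0,0]], "linear": [[0,0,0],[0,0,0],[0,0,0]], "claw": [-1,-1,-1]}}

```text
time_s: 17.7
tool_pos: [0.5518, -0.1916, 0.0839]
tcp_rot: [-2.287, 2.151, 0.008]
contact_force: [-6.9, 18.5, 4.0]
finger_gap: 0.383
gripper_force: 81.4
```

```bash
python3 -c "
from h import *
stat()"
```

```text
17.7 [ 0.5518 -0.1916  0.0839] yaw -176.48 F [-6.9 18.5  4. ] M [2.77 1.26 0.07] gap 0.383 gf 81.4 q [-0.38  0.    1.81  0.    1.34  2.7 ]
```

Call:
{"op": "servo_tool", "data": {"turn": [[0,0,0.15],[0,0,0.15],[0,0,0]], "linear": [[0,0,0],[0,0,0],[0,0,0]], "claw": [-1,-1,-1]}}

```text
time_s: 18.08
tool_pos: [0.5519, -0.1914, 0.0838]
tcp_rot: [-2.23, 2.21, 0.008]
contact_force: [-6.2, 20.4, 3.0]
finger_gap: 0.382
gripper_force: 81.3
```

```bash
python3 -c "
from h import *
stat()"
```

```text
18.07 [ 0.5519 -0.1914  0.0838] yaw -179.47 F [-6.2 20.4  3. ] M [3.06 1.   0.12] gap 0.382 gf 81.3 q [-0.38  0.    1.81  0.    1.34  2.75]
```

Call:
{"op": "servo_tool", "data": {"turn": [[0,0,0.15],[0,0,0.15],[0,0,0]], "linear": [[0,0,0],[0,0,0],[0,0,0]], "claw": [-1,-1,-1]}}

```text
time_s: 18.45
tool_pos: [0.552, -0.1912, 0.0838]
tcp_rot: [-2.171, 2.267, 0.008]
contact_force: [-4.7, 21.2, 2.5]
finger_gap: 0.385
gripper_force: 81.3
```

```bash
python3 -c "
from h import *
stat()"
```

```text
18.45 [ 0.552  -0.1912  0.0838] yaw 177.54 F [-4.7 21.2  2.5] M [3.2  0.74 0.26] gap 0.385 gf 81.3 q [-0.38  0.    1.81  0.    1.34  2.8 ]
```

Call:
{"op": "servo_tool", "data": {"turn": [[0,0,0.15],[0,0,0.15],[0,0,0]], "linear": [[0,0,0],[0,0,0],[0,0,0]], "claw": [-1,-1,-1]}}

```text
time_s: 18.82
tool_pos: [0.5522, -0.1912, 0.0839]
tcp_rot: [-2.111, 2.323, 0.008]
contact_force: [-3.3, 21.6, 1.8]
finger_gap: 0.384
gripper_force: 81.2
```

```bash
python3 -c "
from h import *
stat()"
```

```text
18.82 [ 0.5522 -0.1912  0.0839] yaw 174.54 F [-3.3 21.6  1.8] M [3.33 0.55 0.21] gap 0.384 gf 81.2 q [-0.38  0.    1.81  0.    1.34  2.86]
```

Call:
{"op": "servo_tool", "data": {"turn": [[0,0,0.15],[0,0,0.15],[0,0,0]], "linear": [[0,0,0],[0,0,0],[0,0,0]], "claw": [-1,-1,-1]}}

```text
time_s: 19.2
tool_pos: [0.5523, -0.1911, 0.0838]
tcp_rot: [-2.05, 2.377, 0.008]
contact_force: [-1.9, 22.1, 2.4]
finger_gap: 0.387
gripper_force: 81.1
```

```bash
python3 -c "
from h import *
stat()"
```

```text
19.2 [ 0.5523 -0.1911  0.0838] yaw 171.55 F [-1.9 22.1  2.4] M [3.43 0.32 0.33] gap 0.387 gf 81.1 q [-0.38  0.    1.81  0.    1.34  2.91]
```

Call:
{"op": "servo_tool", "data": {"turn": [[0,0,-0.5],[0,0,-0.5],[0,0,-0.5],[0,0,0],[0,0,0]], "linear": [[-1.8,0.8,0],[0,0,0],[0,0,0],[0,0,0],[0,0,0]], "claw": [-1,-1,-1,-1,-1]}}

```text
time_s: 19.82
tool_pos: [0.5519, -0.1917, 0.0841]
tcp_rot: [-2.341, 2.094, 0.001]
contact_force: [0.2, 2.1, -2.0]
finger_gap: 0.383
gripper_force: 80.8
```

```bash
python3 -c "
from h import *
stat()"
```

```text
19.82 [ 0.5519 -0.1917  0.0841] yaw -173.61 F [ 0.2  2.1 -2. ] M [ 0.3   0.01 -0.04] gap 0.383 gf 80.8 q [-0.38 -0.    1.81  0.    1.34  2.65]
```

Call:
{"op": "servo_tool", "data": {"turn": [[0,0,-0.2],[0,0,0],[0,0,0]], "linear": [[0,0,0],[0,0,0],[0,0,0]], "claw": [-1,-1,-1]}}

```text
time_s: 20.2
tool_pos: [0.5519, -0.1919, 0.0842]
tcp_rot: [-2.379, 2.051, 0.001]
contact_force: [-0.3, 0.4, -2.4]
finger_gap: 0.39
gripper_force: 80.7
```

```bash
python3 -c "
from h import *
stat()"
```

```text
20.2 [ 0.5519 -0.1919  0.0842] yaw -171.52 F [-0.3  0.4 -2.4] M [0.05 0.04 0.02] gap 0.39 gf 80.7 q [-0.38 -0.    1.81  0.    1.34  2.61]
```

Call:
{"op": "servo_tool", "data": {"turn": [[0,0,-0.2],[0,0,0],[0,0,0]], "linear": [[0,0,0],[0,0,0],[0,0,0]], "claw": [-1,-1,-1]}}

```text
time_s: 20.58
tool_pos: [0.5519, -0.1918, 0.0841]
tcp_rot: [-2.415, 2.009, 0.001]
contact_force: [0.6, 0.1, -1.7]
finger_gap: 0.385
gripper_force: 80.7
```

```bash
python3 -c "
from h import *
stat()"
```

```text
20.57 [ 0.5519 -0.1918  0.0841] yaw -169.51 F [ 0.6  0.1 -1.7] M [ 0.02 -0.03 -0.02] gap 0.385 gf 80.7 q [-0.38 -0.    1.81  0.    1.34  2.58]
```

Call:
{"op": "servo_tool", "data": {"turn": [[0,0,-0.2],[0,0,0],[0,0,0]], "linear": [[0,0,0],[0,0,0],[0,0,0]], "claw": [-1,-1,-1]}}

```text
time_s: 20.95
tool_pos: [0.5519, -0.1918, 0.0841]
tcp_rot: [-2.45, 1.966, 0.001]
contact_force: [-0.9, 1.3, -2.3]
finger_gap: 0.386
gripper_force: 80.7
```

```bash
python3 -c "
from h import *
stat()"
```

```text
20.95 [ 0.5519 -0.1918  0.0841] yaw -167.5 F [-0.9  1.3 -2.3] M [ 0.03 -0.   -0.02] gap 0.386 gf 80.7 q [-0.38 -0.    1.81  0.    1.34  2.54]
```

Call:
{"op": "servo_tool", "data": {"turn": [[0,0,-0.2],[0,0,0],[0,0,0]], "linear": [[0,0,0],[0,0,0],[0,0,0]], "claw": [-1,-1,-1]}}

```text
time_s: 21.32
tool_pos: [0.5519, -0.1918, 0.0841]
tcp_rot: [-2.484, 1.923, 0.001]
contact_force: [0.3, 0.6, -2.1]
finger_gap: 0.387
gripper_force: 80.7
```

```bash
python3 -c "
from h import *
stat()"
```

```text
21.32 [ 0.5519 -0.1918  0.0841] yaw -165.5 F [ 0.3  0.6 -2.1] M [ 0.04 -0.03 -0.01] gap 0.387 gf 80.7 q [-0.38 -0.    1.81  0.    1.34  2.51]
```

Call:
{"op": "servo_tool", "data": {"turn": [[0,0,-0.2],[0,0,0],[0,0,0]], "linear": [[0,0,0],[0,0,0],[0,0,0]], "claw": [-1,-1,-1]}}

```text
time_s: 21.7
tool_pos: [0.5519, -0.1918, 0.0841]
tcp_rot: [-2.517, 1.879, 0.001]
contact_force: [0.2, 0.4, -1.8]
finger_gap: 0.382
gripper_force: 80.7
```

```bash
python3 -c "
from h import *
stat()"
```

```text
21.7 [ 0.5519 -0.1918  0.0841] yaw -163.5 F [ 0.2  0.4 -1.8] M [0.01 0.03 0.07] gap 0.382 gf 80.7 q [-0.38 -0.    1.81  0.    1.34  2.48]
```

The contact onset moved about 5° clockwise, so the shaft was dragged further and was not at the stop yet. I'll find the other end of the play.

Call:
{"op": "servo_tool", "data": {"turn": [[0,0,-0.3],[0,0,0],[0,0,0]], "linear": [[0,0,0],[0,0,0],[0,0,0]], "claw": [-1,-1,-1]}}

```text
time_s: 22.08
tool_pos: [0.5519, -0.1918, 0.0841]
tcp_rot: [-2.564, 1.814, 0.001]
contact_force: [-0.3, 0.5, -2.0]
finger_gap: 0.384
gripper_force: 80.7
```

```bash
python3 -c "
from h import *
stat()"
```

```text
22.07 [ 0.5519 -0.1918  0.0841] yaw -160.57 F [-0.3  0.5 -2. ] M [-0.02 -0.02  0.06] gap 0.384 gf 80.7 q [-0.38 -0.    1.81  0.    1.34  2.42]
```

Call:
{"op": "servo_tool", "data": {"turn": [[0,0,-0.3],[0,0,0],[0,0,0]], "linear": [[0,0,0],[0,0,0],[0,0,0]], "claw": [-1,-1,-1]}}

```text
time_s: 22.45
tool_pos: [0.5519, -0.1918, 0.0841]
tcp_rot: [-2.61, 1.747, 0.001]
contact_force: [-0.7, 1.3, -1.2]
finger_gap: 0.38
gripper_force: 80.7
```

```bash
python3 -c "
from h import *
stat()"
```

```text
22.45 [ 0.5519 -0.1918  0.0841] yaw -157.58 F [-0.7  1.3 -1.2] M [ 0.18 -0.03 -0.06] gap 0.38 gf 80.7 q [-0.38 -0.    1.81  0.    1.34  2.37]
```

Call:
{"op": "servo_tool", "data": {"turn": [[0,0,-0.3],[0,0,0],[0,0,0]], "linear": [[0,0,0],[0,0,0],[0,0,0]], "claw": [-1,-1,-1]}}

```text
time_s: 22.82
tool_pos: [0.5519, -0.1916, 0.0841]
tcp_rot: [-2.655, 1.678, 0.001]
contact_force: [-0.1, 3.1, -1.9]
finger_gap: 0.385
gripper_force: 80.7
```

```bash
python3 -c "
from h import *
stat()"
```

```text
22.82 [ 0.5519 -0.1916  0.0841] yaw -154.58 F [-0.1  3.1 -1.9] M [ 0.74 -0.   -0.05] gap 0.385 gf 80.7 q [-0.38 -0.    1.81  0.    1.34  2.32]
```

Contact starts at tab 97° and 112°, so the centre (the shaft's flat) is at about 104.6°, practically the stop (104.4°). One more firm push to the end of the wrist's range makes sure.

Call:
{"op": "servo_tool", "data": {"turn": [[0,0,0.5],[0,0,0.5],[0,0,0.5],[0,0,0.5],[0,0,0.5]], "linear": [[0,0,0],[0,0,0],[0,0,0],[1.5,0,0],[1.5,0,0]], "claw": [-1,-1,-1,-1,-1]}}

```text
time_s: 23.45
tool_pos: [0.5517, -0.1922, 0.0839]
tcp_rot: [-2.226, 2.213, 0.01]
contact_force: [-8.6, 34.5, 8.5]
finger_gap: 0.388
gripper_force: 81.9
```

```bash
python3 -c "
from h import *
stat()"
```

```text
23.45 [ 0.5517 -0.1922  0.0839] yaw -179.68 F [-8.6 34.5  8.5] M [5.45 1.27 0.64] gap 0.388 gf 81.9 q [-0.38  0.    1.8   0.01  1.34  2.75]
```

Call:
{"op": "servo_tool", "data": {"turn": [[0,0,0.3],[0,0,0.3],[0,0,0.2],[0,0,0]], "linear": [[0,0,0],[0,0,0],[0,0,0],[0,0,0]], "claw": [-1,-1,-1,-1]}}

```text
time_s: 23.95
tool_pos: [0.5521, -0.1914, 0.0839]
tcp_rot: [-2.069, 2.359, 0.01]
contact_force: [-4.0, 32.3, 4.4]
finger_gap: 0.385
gripper_force: 81.5
```

```bash
python3 -c "
from h import *
stat()"
```

```text
23.95 [ 0.5521 -0.1914  0.0839] yaw 172.5 F [-4.  32.3  4.4] M [4.95 0.66 0.28] gap 0.385 gf 81.5 q [-0.38  0.    1.8   0.01  1.34  2.89]
```

Call:
{"op": "servo_tool", "data": {"turn": [[0,0,0.15],[0,0,0.1],[0,0,0]], "linear": [[0,0,0],[0,0,0],[0,0,0]], "claw": [-1,-1,-1]}}

```text
time_s: 24.32
tool_pos: [0.5523, -0.1913, 0.0839]
tcp_rot: [-2.017, 2.403, 0.01]
contact_force: [-3.0, 32.8, 4.1]
finger_gap: 0.387
gripper_force: 81.4
```

```bash
python3 -c "
from h import *
stat()"
```

```text
24.32 [ 0.5523 -0.1913  0.0839] yaw 170.03 F [-3.  32.8  4.1] M [5.03 0.33 0.48] gap 0.387 gf 81.4 q [-0.38  0.    1.8   0.01  1.34  2.93]
```

Torque rose to 0.48 Nm, above the 0.25 seen while dragging. I'll undo the side load, go back, and check the onset again.

Call:
{"op": "servo_tool", "data": {"turn": [[0,0,-0.5],[0,0,-0.5],[0,0,-0.5],[0,0,0],[0,0,0]], "linear": [[-2.8,0.9,0],[0,0,0],[0,0,0],[0,0,0],[0,0,0]], "claw": [-1,-1,-1,-1,-1]}}

```text
time_s: 24.95
tool_pos: [0.552, -0.1917, 0.0841]
tcp_rot: [-2.313, 2.125, 0.001]
contact_force: [1.7, 4.9, -1.1]
finger_gap: 0.385
gripper_force: 80.7
```

```bash
python3 -c "
from h import *
stat()"
```

```text
24.95 [ 0.552  -0.1917  0.0841] yaw -175.16 F [ 1.7  4.9 -1.1] M [ 0.89 -0.26  0.02] gap 0.385 gf 80.7 q [-0.38 -0.    1.81  0.    1.34  2.68]
```

Call:
{"op": "servo_tool", "data": {"turn": [[0,0,-0.15],[0,0,0],[0,0,0]], "linear": [[0,0,0],[0,0,0],[0,0,0]], "claw": [-1,-1,-1]}}

```text
time_s: 25.32
tool_pos: [0.5519, -0.1919, 0.0842]
tcp_rot: [-2.342, 2.093, 0.001]
contact_force: [1.5, 4.5, -1.8]
finger_gap: 0.383
gripper_force: 80.7
```

```bash
python3 -c "
from h import *
stat()"
```

```text
25.32 [ 0.5519 -0.1919  0.0842] yaw -173.56 F [ 1.5  4.5 -1.8] M [ 0.65 -0.28  0.02] gap 0.383 gf 80.7 q [-0.38 -0.    1.81  0.    1.34  2.65]
```

Call:
{"op": "servo_tool", "data": {"turn": [[0,0,-0.15],[0,0,0],[0,0,0]], "linear": [[0,0,0],[0,0,0],[0,0,0]], "claw": [-1,-1,-1]}}

```text
time_s: 25.7
tool_pos: [0.5518, -0.1919, 0.0841]
tcp_rot: [-2.371, 2.061, 0.001]
contact_force: [0.8, 2.5, -2.1]
finger_gap: 0.386
gripper_force: 80.8
```

```bash
python3 -c "
from h import *
stat()"
```

```text
25.7 [ 0.5518 -0.1919  0.0841] yaw -172.01 F [ 0.8  2.5 -2.1] M [ 0.4  -0.01 -0.  ] gap 0.386 gf 80.8 q [-0.38 -0.    1.81  0.    1.34  2.62]
```

The onset did not move clockwise, so the shaft is at its stop. Now I centre the tab on the reader axis (6.4° back, within the play), seat the carousel and release.

Call:
{"op": "servo_tool", "data": {"turn": [[0,0,-0.32],[0,0,-0.32],[0,0,0],[0,0,0],[0,0,0]], "linear": [[0,0,0],[0,0,0],[0,0,0.5],[0,0,0.3],[0,0,0]], "claw": [-1,-1,-1,-1,-1]}}

```text
time_s: 26.32
tool_pos: [0.5519, -0.1921, 0.0836]
tcp_rot: [-2.482, 1.926, 0.0]
contact_force: [-3.1, -0.8, 3.3]
finger_gap: 0.383
gripper_force: 81.5
```

```bash
python3 -c "
from h import *
stat()"
```

```text
26.32 [ 0.5519 -0.1921  0.0836] yaw -165.64 F [-3.1 -0.8  3.3] M [-0.33  0.68  0.03] gap 0.383 gf 81.5 q [-0.38 -0.    1.81  0.    1.34  2.51]
```

Call:
{"op": "servo_tool", "data": {"turn": [[0,0,0],[0,0,0],[0,0,0],[0,0,0],[0,0,0]], "linear": [[0,0,0],[0,0,0],[0,0,0],[0,0,0],[0,0,0]], "claw": [-0.1,0.2,0.5,0.8,0.8]}}

```text
time_s: 26.95
tool_pos: [0.5519, -0.1918, 0.0833]
tcp_rot: [-2.482, 1.925, 0.001]
contact_force: [-0.8, -0.7, -0.2]
finger_gap: 0.903
gripper_force: 0.0
```

Call:
{"op": "servo_tool", "data": {"turn": [[0,0,0],[0,0,0],[0,0,0],[0,0,0],[0,0,0]], "linear": [[0,0,-5],[0,0,-25],[0,0,-45],[0,0,-45],[0,0,0]], "claw": [0.8,0.8,0.8,0.8,0.8]}}

```text
time_s: 27.58
tool_pos: [0.553, -0.1924, 0.2078]
tcp_rot: [-2.481, 1.924, -0.008]
contact_force: [0.2, -0.9, -0.5]
finger_gap: 0.899
gripper_force: 0.0
```

Call:
{"op": "servo_tool", "data": {"turn": [[0,0,0],[0,0,0]], "linear": [[40,0,0],[0,0,0]], "claw": [0.8,0.8]}}

```text
time_s: 27.82
tool_pos: [0.5618, -0.2322, 0.2023]
tcp_rot: [-2.481, 1.927, 0.003]
contact_force: [0.2, -0.0, 0.4]
finger_gap: 0.905
gripper_force: 0.0
```

```bash
python3 -c "
from h import *
stat()
st,_=snap('wrist','pics/w6.png'); snap('top','pics/t6.png')
cv2.imwrite('pics/w6b.png',cv2.resize(cv2.imread('pics/w6.png'),(800,500)))"
```

```text
27.82 [ 0.5618 -0.2322  0.2023] yaw -165.68 F [ 0.2 -0.   0.4] M [-0.02 -0.02 -0.02] gap 0.905 gf 0.0 q [-0.43 -0.02  1.63  0.    1.53  2.46]
```

View pics/w6b.png

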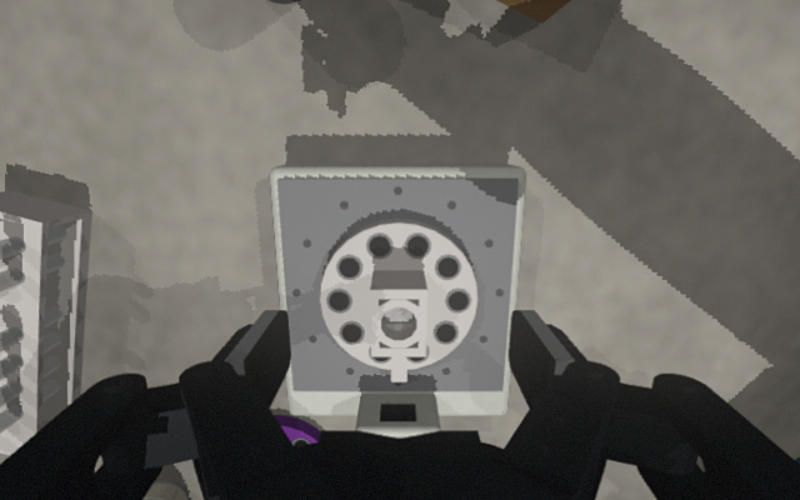

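The carousel sits flat on the deck. Its tab, at (398,372), points straight at the reader's dark window at (398,412), and the gripper is clear.

```bash
python3 -c "
from station import env
print(env.sign_off())"
```

```text
the job is handed in; nothing more can be done
None
```

The carousel is on the shaft, fully home on the deck, its tab facing the reader window and the gripper clear; I judged the shaft to be at its clockwise stop by feel (torque rise, flat measured at about 104.6° against 104.4°), and the job was handed in at about 28 s with no verdict returned.

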